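# Set the bench supply with its edge thumbwheel

### The arm

A 6-joint arm with a two-finger parallel gripper is mounted at the origin on a cart in front of the work surface, level with it; the furniture and walls round the work are solid. World frame = base frame: x ahead of the robot, y to its left, z up, the work surface at z = 0. Lengths are in mm, angles in rad, forces in N, time in s.
With the tool pointing down it reaches from about 225 to 725 mm from the base axis. Payload 3.1 kg.
Tool frame: the origin (TCP) lies on the centre line of the jaws, within the pads' length; the fingertips stand arm.tip_reach ahead of it and the grasp point (between the pads) lies 5 mm behind it (arm.tip_reach is the distance from the TCP to the fingertips, in mm); z points along the fingers, y is the line along which they close (so a half turn about z gives the same grasp; the last joint's range is limited). The gripper opens to 85 mm and grips with 20 to 120 N. Pads are 22 mm wide; open, the fingers measure 114 mm over their backs; the gripper's body (76 mm by 85 mm) begins 54 mm behind the grasp point. The pads swing forward as they close: fully open they stand 13 mm farther back than shut.
Start: joints at [1.018, 0.048, 0.099, 1.622, 0, 1.443], TCP at [216.379, 478.328, 212.712] pointing down, gripper open.
Joint ranges: [-2.91, 2.91], [-0.99, 1.94], [-1.21, 1.42], [-2.12, 2.29], [-1.49, 1.47], [-3.14, 3.14]. Speed limits (rad/s): [2.79, 2.79, 3.14, 3.14, 3.14, 3.14].

### API

Orientations are given as a unit quaternion [x, y, z, w].
In Python, from cell import status, viewer, hand_in, arm gives the robot as it stands. The module is installed in compiled form; this text tells all that it offers.
- The arm moves only by the shell command python3 -m inch 'ROWS' [FORCE]. ROWS is JSON, a list of rows, each a list of 7 numbers: the turn, a rotation vector about the tool's x, y, z in rad, then the shift along the tool's x, y, z in cm, then the closure, from 0 (fully open) to 1 (shut). A call has 1 to 12 rows; each row is the pose to reach, as a shift and turn from the pose commanded when the call began, along the tool's axes at that moment; what a row does not reach only later rows make up. A row lasts 1/10 s, in which the tool goes at most 50 mm and 8.59 degrees, less where a joint would pass 70% of its speed; a pose out of reach is approached as far as the arm can. A call with a gripper value outside its range is refused whole. The fingers move at their own pace and stop on an object; FORCE is the grip in N (left out, the last holds). Time passes only in rows, so rows that repeat a pose let the fingers close. It gives the time, the measured TCP pose, the force, the opening and the grip force at its end, in the units of the state.
- status.state(): the state, without advancing time (a new reading comes with each control period).
- viewer.get_image(name): name is "scene" or "side" or "wrist"; returns a dict with "color" (384x512x3 uint8, red, green, blue), "depth" (384x512 float32, mm along the optical axis (not along the pixel's ray), 0 where there is no reading), "K" (3x3 intrinsics, pixels), "cam_to_world" (4x4, takes a point from camera to world coordinates). Camera axes: x right, y up, looking along -z (the intrinsics and any distortion apply to the point x, -y, -z); pixel columns grow to the right and rows downward; lengths in mm; the calibration is good to about 2 mm. A picture is of the moment at which its call begins.
- hand_in(): hands the job in; it is judged then, once.
The state is a dict: "t": time; "joints": joint angles; "dq": joint speeds; "effort": joint torques, N m; "eef_pos": TCP position; "ee_rot": TCP orientation; "wrist_force": force on the tool from outside, world axes, zero at the start; "moment": the same for the moment, N m; "width": finger opening in mm; "grasp_force": force on a finger pad.
Only numpy, scipy, OpenCV 4.12 (cv2) and the standard library are available. Lean on these libraries where they do the work, as an engineer would, in place of code of your own. Each camera call takes 0.05 s, during which the arm holds its last target. There are 200 camera calls.

### The job

Set the grey bench supply unit: slide its clear guard all the way open, roll the edge thumbwheel in its slot with one light fingertip until the orange needle's round tip stands right behind the green marker, then slide the guard fully shut again over the wheel. Press the wheel only gently (the spring axle is damaged by more than 12 N), and leave the tools and parts lying around where they are.

Things in the scene. Friction and masses are not known exactly. Their poses are not given: they have to be found in the camera images.
- unit: Bench supply unit, fixed to the bench: grey box 140 (x) by 270 (y) mm, level top panel 60 mm above the bench. Origin: centre of its underside; x points away from the robot, y to the left. On the back of the panel (x +12 to +48, y +-62 mm) an upright dial case 46 mm high with a clear front, its white face to the robot; before it the wheel slot and the guard on rails 4 mm high.
- wheel_module: The thumbwheel's module. Origin: middle of the slot (16 mm in x, 56 mm in y) at the panel's top face, 30 mm in front (-x) of the unit's centre, axes as the unit's. The wheel (black, ribbed, radius 30, 12 mm wide, axle along x) shows its upper edge in the slot, crown over the origin, 7 to 14 mm above the panel: it differs from unit to unit, is not in this pose, and must be felt.
- slot (a point): The same point on the panel. How the wheel behaves: its axle is sprung, sinking about 1 mm for each 5 N. Turning takes about 4 N along the rim, so a fingertip pressed on with less than about 5 N slips; 6 to 8 N drives it well; more than 12 N damages it. The rim is heavy (touch it slowly) and gives about 1 mm sideways before it turns. It stays where it is left; range +-1.1 rad from mid-scale.
- needle_tip (a point): Middle of the 8 mm round tip of the orange needle behind the dial's clear front (cannot be touched). The needle sits on the wheel's axle line, 45 mm above the bench, and turns with the wheel, 1 rad for 1 rad; it is 45 mm long and upright at mid-scale, so the tip's y from the unit's middle is 45 mm x sin(angle). It swings to the side to which the wheel's upper edge is rolled.
- green_marker: Green setting marker: upright strip 4 mm wide (y), 42 mm tall, with an 8 mm wide head, 49 mm in all, fixed before the dial's clear front. Origin: its foot; axes as the unit's. It marks the wanted setting: the needle's tip must come to the same y in the unit's frame.
- red_marker: Red setting marker, the same strip on the other side of the dial; not the wanted setting.
- guard (a joint): Sliding clear guard over the wheel, m: 0 = shut, 0.080 = fully open; opens to the unit's +y (left). Slides with about 1.5 N of friction and stays where it is left; hard stops at both ends. Cover 44 mm (x) by 62 mm (y), 20 mm high, over the wheel when shut.
- guard_fin (a point): Middle of the top edge of the guard's blue grip fin: the fin is 34 mm long in x, 10 mm thick in y, and stands 22 mm up from the guard's top (its top edge is 102 mm above the bench). Can be pinched or pushed from above, on its flat sides.
- red_pliers: Loose red pliers, 86 x 175 x 13 mm, lying to the right; a bystander.
- orange_cutters: Loose orange cutters, 90 x 144 x 13 mm, lying to the left; a bystander.
- contactor: Loose dark contactor, 70 x 50 x 48 mm, back left; a bystander.
- tape_measure: Loose black and yellow tape measure, 67 x 78 x 35 mm, to the right; a bystander.

How it is judged (in metres and radians):
On the way, in this order (a step that is already met when the one before it is completed fails the run):
1. the guard is slid open (at least 70 of its 80 mm) (value of joint guard above 0.07 m), for 0.1 s.
2. the needle tip stands within 4 mm of the green marker's middle, with the guard open and the finger off the wheel (y of needle_tip in the frame of green_marker between -0.004 and 0.004 m and contact force between the fingers and wheel_module below 0.1 N and value of joint guard above 0.04 m), for 0.2 s.
At the end, for the whole second after the job is handed in: The needle tip stands within 4 mm of the green marker's middle along the scale, and the guard is shut (within 6 mm of its stop) and at rest (y of needle_tip in the frame of green_marker between -0.004 and 0.004 m and contact force between the fingers and wheel_module below 0.1 N and value of joint guard below 0.006 m and velocity of joint guard between -0.005 and 0.005 m/s); the robot touches nothing.
It fails at once if the wheel is pressed with more than 12 N (contact force between anything else and wheel_module above 12 N).
It fails at once if the red pliers is moved by more than 30 mm (distance of red_pliers from where it was at the start of the episode above 0.03 m).
It fails at once if the orange cutters is moved by more than 30 mm (distance of orange_cutters from where it was at the start of the episode above 0.03 m).
It fails at once if the contactor is moved by more than 30 mm (distance of contactor from where it was at the start of the episode above 0.03 m).
It fails at once if the tape measure is moved by more than 30 mm (distance of tape_measure from where it was at the start of the episode above 0.03 m).
It also fails if it takes over 72 s, if anything falls off the work surface, if the arm or the gripper's body presses on something with over 40 N, if the wrist force passes 120 N, or if a joint passes its speed limit or range.

## Working session

There is one attempt and no reset: what is moved stays moved. The work goes in short steps, Python scripts to look and compute and a shell command to move; the robot and the scene stay as the last step left them, time stands still between calls to the robot, and variables do not carry over. Pictures are saved under pics/ and viewed, at most 13 in all, crops included, and the job is handed in when it is done.

```bash
mkdir -p pics; cat > h.py <<'E'
import numpy as np, cv2
from cell import status, viewer, arm
def grab(n,f=None):
    im=viewer.get_image(n)
    if f: cv2.imwrite(f'pics/{f}.png',cv2.cvtColor(im['color'],cv2.COLOR_RGB2BGR))
    return im
def ray(im,u,v):
    K=im['K'];T=im['cam_to_world']
    d=np.array([(u-K[0,2])/K[0,0],-(v-K[1,2])/K[1,1],-1.])
    return T[:3,3],T[:3,:3]@d
def onz(im,u,v,z):
    o,d=ray(im,u,v); return o+d*(z-o[2])/d[2]
def dep(im,u,v):
    o,d=ray(im,u,v); return o+d*im['depth'][int(v),int(u)]
E
python3 - <<'E'
from h import *
s=status.state(); print(s, arm.tip_reach)
a=grab('scene','scene0')['color'];b=grab('side','side0');
print(b['K'],b['cam_to_world'])
E
```

```text
{'t': 0.0, 'joints': array([1.01821707e+00, 4.87356437e-02, 9.75472543e-02, 1.62198282e+00,
       1.03555316e-06, 1.44298645e+00]), 'dq': array([ 0.00118509,  0.00054891, -0.00141443, -0.00212089,  0.00015696,
       -0.00121474]), 'effort': array([-8.59690335e-04, -3.38786030e+01,  3.20012462e+01,  2.03878374e-02,
       -1.31308598e-04,  2.97878398e-05]), 'eef_pos': array([216.02192406, 477.76711989, 211.49970426]), 'ee_rot': array([ 2.10791455e-01,  9.77530333e-01, -1.11921658e-03, -3.96702463e-04]), 'wrist_force': array([0.46412002, 0.76046488, 0.5718172 ]), 'moment': array([ 0.04620699, -0.03078059, -0.03347786]), 'grasp_force': 0.0, 'width': 85.54332517954862} 14.0
[[424.57355201   0.         253.40112349]
 [  0.         424.57355201 191.40386284]
 [  0.           0.           1.        ]] [[-9.99489771e-01 -2.72090108e-02  1.67292216e-02  5.86011010e+02]
 [ 3.05988837e-02 -6.65460639e-01  7.45805502e-01  1.13171126e+03]
 [-9.15999145e-03  7.45936866e-01  6.65953667e-01  1.07201841e+03]
 [ 0.00000000e+00  0.00000000e+00  0.00000000e+00  1.00000000e+00]]
```

View pics/scene0.png

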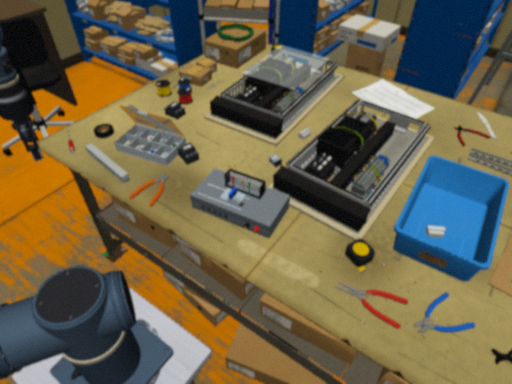

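View pics/side0.png

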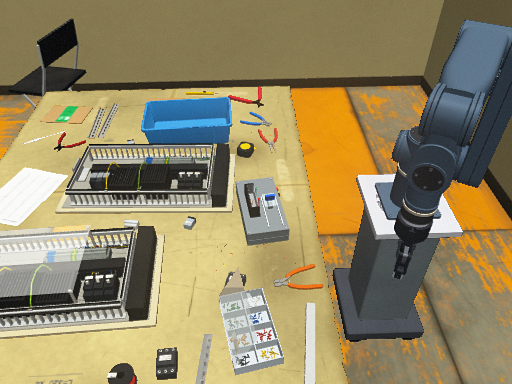

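The scene view shows the unit at about (240,200), with its dial at (245,182) and the blue fin at (237,192). The side view has the unit at (262,212). I'll fit the panel from depth and find the fin by colour.

```bash
python3 - <<'E'
from h import *
def cloud(im):
    K=im['K'];T=im['cam_to_world'];v,u=np.mgrid[:384,:512];d=im['depth']
    P=np.stack([(u-K[0,2])/K[0,0],-(v-K[1,2])/K[1,1],-np.ones_like(d)],-1)*d[...,None]
    return P@T[:3,:3].T+T[:3,3]
for n,(u0,u1,v0,v1) in dict(scene=(185,295,165,240),side=(230,295,170,250)).items():
    im=grab(n);P=cloud(im);sub=P[v0:v1,u0:u1];c=im['color'][v0:v1,u0:u1]
    m=(abs(sub[...,2]-60)<8)&(im['depth'][v0:v1,u0:u1]>0)
    q=sub[m]; print(n,m.sum(),'z',np.median(q[:,2]))
    r=cv2.minAreaRect(q[:,:2].astype(np.float32));print(r); print(cv2.boxPoints(r))
    h=cv2.cvtColor(c,cv2.COLOR_RGB2HSV)
    for nm,lo,hi in (('blue',(100,120,60),(130,255,255)),('green',(45,90,50),(85,255,255)),('red',(0,150,80),(6,255,255)),('orange',(8,150,120),(20,255,255))):
        k=cv2.inRange(h,lo,hi); ys,xs=np.nonzero(k)
        if len(xs): 
            u,v=xs.mean()+u0,ys.mean()+v0; print(nm,len(xs),u,v,dep(im,u,v).round(1), onz(im,u,v,90).round(1))
    if n=='scene': cv2.imwrite('pics/crop.png',cv2.resize(cv2.cvtColor(c,cv2.COLOR_RGB2BGR),None,fx=7,fy=7,interpolation=cv2.INTER_CUBIC))
E
```

```text
scene 2423 z 57.11586869460257
((603.626708984375, 64.87577056884766), (278.4742126464844, 273.2806396484375), 8.018184661865234)
[[446.69122  180.75845 ]
 [484.81036  -89.850555]
 [760.5622   -51.006912]
 [722.44305  219.6021  ]]
blue 54 232.2962962962963 192.01851851851853 [502.1  53.   99.7] [509.7  59.4  90. ]
green 3 249.0 186.0 [553.6  30.9  96.4] [558.9  35.   90. ]
red 20 256.1 228.3 [476.1 -50.8  34.5] [438.3 -77.9  90. ]
orange 2 254.5 230.5 [470.4 -49.3  29.2] [429.7 -78.9  90. ]
side 1680 z 57.62794351549212
((537.75244140625, 60.13081359863281), (140.8657989501953, 278.42376708984375), 8.025744438171387)
[[448.57294  188.14546 ]
 [487.44586  -87.55125 ]
 [626.93195  -67.883835]
 [588.059    207.81287 ]]
blue 41 269.1951219512195 196.41463414634146 [508.5  66.6  96.2] [508.1  59.9  90. ]
green 3 255.33333333333334 187.66666666666666 [554.5  32.6 107.6] [554.   12.5  90. ]
red 8 268.0 199.375 [512.6  69.7  85.4] [513.   74.6  90. ]
orange 3 273.0 206.66666666666666 [496.6  91.2  70.9] [498.3 111.   90. ]
```

View pics/crop.png

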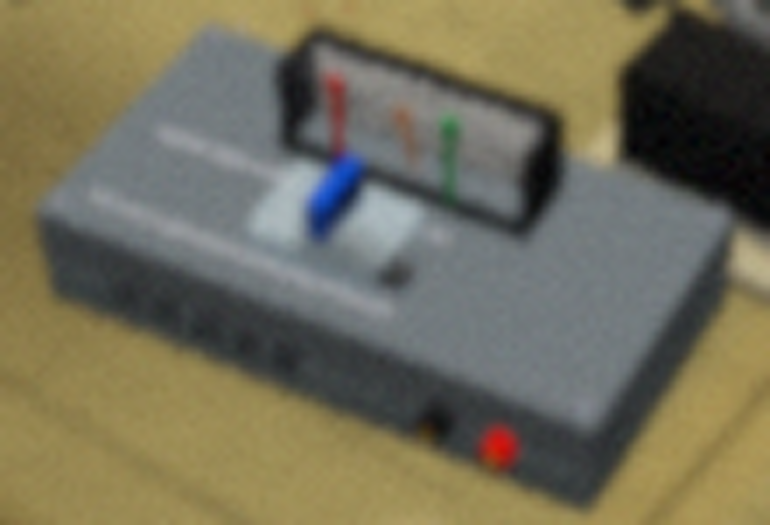

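The crop shows the guard over the slot with the blue fin at (335,190). The red marker is at (335,115), the orange needle tip near (402,115), and green at (449,155), which is right of the needle. Yaw is about 8°. Next I need the wrist camera mount and a move helper.

```bash
cat >> h.py <<'E'
from scipy.spatial.transform import Rotation as R
YAW=np.radians(8.02); UC=np.array([537.8,60.1,0])
UX=np.array([np.cos(YAW),np.sin(YAW),0]);UY=np.array([-np.sin(YAW),np.cos(YAW),0])
U=np.stack([UX,UY,[0,0,1]],1)
def tounit(p): return (np.asarray(p)-UC)@U
def fromunit(p): return UC+U@np.asarray(p,float)
# tool down, tool y along +unit y, pitched by 'tilt' about unit y (positive: fingers point forward)
def plan(target,tilt=0.,s=None):
    s=s or status.state(); Rc=R.from_quat(s['ee_rot'])
    Rt=R.from_matrix(U)*R.from_euler('y',-tilt)*R.from_matrix(np.diag([-1,1,-1]).astype(float))
    d=Rc.inv().apply(np.asarray(target)-s['eef_pos'])/10
    rv=(Rc.inv()*Rt).as_rotvec()
    print('rot',rv.round(4),'shift cm',d.round(3))
E
python3 - <<'E'
from h import *
im=grab('wrist'); s=status.state(); Rc=R.from_quat(s['ee_rot']).as_matrix(); T=im['cam_to_world']
print('cam in tool',Rc.T@(T[:3,3]-s['eef_pos'])); print('view dir in tool',Rc.T@-T[:3,2],'up',Rc.T@T[:3,1],im['K'][0])
print(Rc)
plan(fromunit([-130,0,210])); plan(fromunit([-160,0,200]),0.5)
E
```

```text
cam in tool [  82.65660661    0.34722317 -160.64668541]
view dir in tool [-0.32330421 -0.00098464  0.94629457] up [9.46294727e-01 5.34713314e-04 3.23304817e-01] [313.20145507   0.         256.92186545]
[[-9.11145493e-01  4.12084284e-01 -6.58026167e-04]
 [ 4.12084781e-01  9.11144866e-01 -1.07988531e-03]
 [ 1.54553398e-04 -1.25509520e-03 -9.99999200e-01]]
rot [-1.200e-03 -5.000e-04 -5.647e-01] shift cm [-35.545 -31.784   0.244]
rot [-0.1423 -0.487  -0.5525] shift cm [-33.011 -33.388   1.246]
```

```bash
python3 -m inch '[[-0.142,-0.487,-0.552,-33,-33.4,1.2,0],[-0.142,-0.487,-0.552,-33,-33.4,1.2,0],[-0.142,-0.487,-0.552,-33,-33.4,1.2,0],[-0.142,-0.487,-0.552,-33,-33.4,1.2,0],[-0.142,-0.487,-0.552,-33,-33.4,1.2,0],[-0.142,-0.487,-0.552,-33,-33.4,1.2,0],[-0.142,-0.487,-0.552,-33,-33.4,1.2,0],[-0.142,-0.487,-0.552,-33,-33.4,1.2,0],[-0.142,-0.487,-0.552,-33,-33.4,1.2,0],[-0.142,-0.487,-0.552,-33,-33.4,1.2,0],[-0.142,-0.487,-0.552,-33,-33.4,1.2,0],[-0.142,-0.487,-0.552,-33,-33.4,1.2,0]]'
python3 - <<'E'
from h import *
s=status.state(); print(s['t'],tounit(s['eef_pos']),s['wrist_force'],s['dq'].round(2)); plan(fromunit([-160,0,200]),0.5)
im=grab('wrist','w1'); print(tounit(im['cam_to_world'][:3,3]))
E
```

```text
t: 1.45
eef_pos: [379.3, 35.3, 200.2]
ee_rot: [-0.063, 0.967, 0.017, 0.247]
wrist_force: [-0.4, 0.4, 0.1]
width: 85.4
grasp_force: 0.0
1.45 [-160.36510903   -2.46917412  200.22642812] [-0.40323801  0.42506683  0.09046545] [ 0.12 -0.01  0.01  0.01  0.    0.01]
rot [-0.0028 -0.0003 -0.0084] shift cm [-0.019  0.247  0.037]
[-309.98443008   -1.30860154  301.43489826]
```

View pics/w1.png

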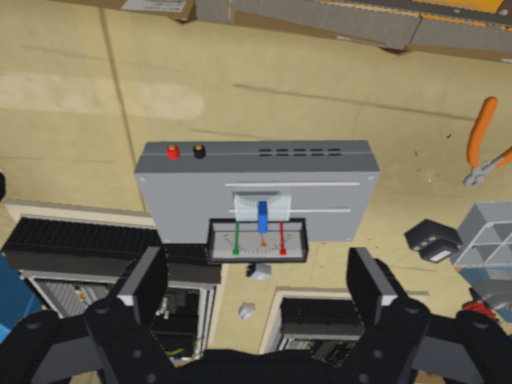

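The wrist view is upside down, with image right = unit +y. The fin is at (263,217), green at (237,237), the needle tip at (263,240) and red at (283,238). I'll refine the unit pose and triangulate from here.

```bash
cat >> h.py <<'E'
def cloud(im):
    K=im['K'];T=im['cam_to_world'];v,u=np.mgrid[:384,:512];d=im['depth']
    P=np.stack([(u-K[0,2])/K[0,0],-(v-K[1,2])/K[1,1],-np.ones_like(d)],-1)*d[...,None]
    return P@T[:3,:3].T+T[:3,3]
def onx(im,u,v,x):  # onto plane unit-x = x, result in unit frame
    o,d=ray(im,u,v); o=tounit(o); d=d@U; return o+d*(x-o[0])/d[0]
def blobs(im,box,minpix=3):
    u0,u1,v0,v1=box; h=cv2.cvtColor(im['color'],cv2.COLOR_RGB2HSV); out={}
    for nm,lo,hi in (('blue',(105,130,60),(130,255,255)),('green',(50,90,50),(85,255,255)),('red',(170,110,80),(180,255,255)),('red0',(0,150,80),(5,255,255)),('orange',(7,90,120),(22,255,255))):
        k=np.zeros((384,512),np.uint8); k[v0:v1,u0:u1]=cv2.inRange(h,lo,hi)[v0:v1,u0:u1]
        n,lab,st,ce=cv2.connectedComponentsWithStats(k)
        out[nm]=[(st[i].tolist(),ce[i].round(2).tolist()) for i in range(1,n) if st[i,4]>=minpix]
    return out
E
python3 - <<'E'
from h import *
im=grab('wrist'); P=cloud(im); sub=P[140:270,120:395]
q=sub[(abs(sub[...,2]-60)<4)]; print(len(q),np.median(q[:,2]))
r=cv2.minAreaRect(q[:,:2].astype(np.float32)); print(r)
for k,b in blobs(im,(205,310,185,268)).items():
    for st,c in b: print(k,st,c,'dep',tounit(dep(im,*c)).round(1))
c=im['color'][180:270,200:312]; cv2.imwrite('pics/w1c.png',cv2.resize(cv2.cvtColor(c,cv2.COLOR_RGB2BGR),None,fx=7,fy=6.5,interpolation=cv2.INTER_CUBIC))
E
```

```text
12039 59.7079614678791
((567.0027465820312, 26.81597900390625), (187.4539031982422, 335.2735900878906), 8.053770065307617)
blue [255, 201, 10, 32, 258] [259.72, 217.0] dep [-42.3   2.  101.8]
green [231, 221, 6, 34, 87] [233.6, 240.36] dep [ 13.9 -29.4  94.8]
red0 [278, 222, 2, 2, 3] [278.33, 222.33] dep [14.6 25.9 67.9]
red0 [278, 225, 5, 30, 67] [279.52, 243.75] dep [14.4 25.9 99.4]
orange [259, 235, 1, 3, 3] [259.0, 236.0] dep [19.4  1.3 85.1]
orange [259, 240, 5, 7, 26] [260.77, 243.62] dep [19.4  3.4 96.1]
```

View pics/w1c.png

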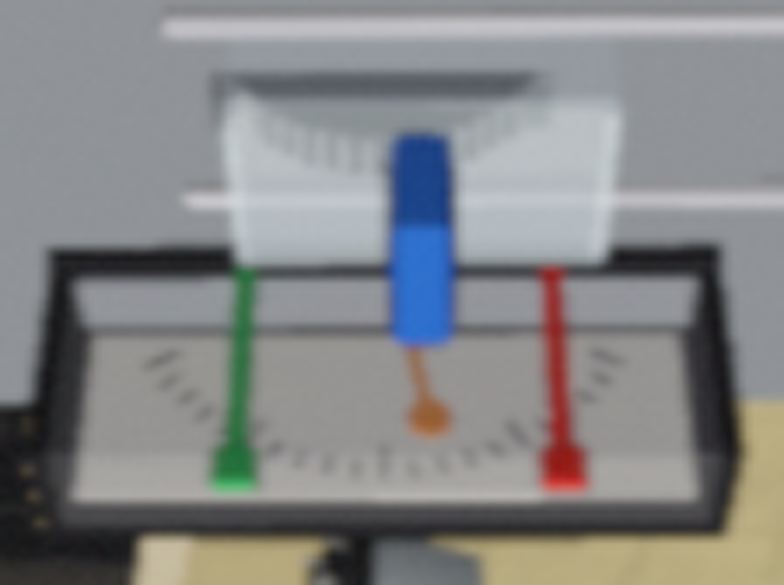

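```bash
python3 - <<'E'
from h import *
im=grab('wrist'); f=lambda x,y,z: tounit(onz(im,200+x/7-.5,180+y/6.5-.5,z)).round(1)
print('slot',f(215,80,60),f(545,80,60)); print('cover far top',f(240,262,80),f(610,262,80)); print('cover near',f(228,98,80),f(622,98,80))
print('dial front foot',f(50,250,60),f(720,250,60)); print('fin top',f(395,345,102),f(450,345,102),f(395,225,102),f(450,225,102))
print('green foot',f(245,272,60),'red',f(551,272,60))
P=cloud(im)[140:270,120:395].reshape(-1,3); q=P[abs(P[:,2]-60)<4]; u=tounit(q)
k=abs(u[:,0])<68; 
for lo,hi in((-68,-40),(-40,-10)):
    w=u[(u[:,0]>lo)&(u[:,0]<hi)]; print('y ext',w[:,1].min(),w[:,1].max())
w=u[abs(u[:,1]+100)<25]; print('x near edge',w[:,0].min())
w=u[abs(u[:,1]-100)<25]; print('x near edge',w[:,0].min(), tounit(status.state()['eef_pos']))
E
```

```text
slot [-34.8 -30.4  60. ] [-34.7  24.8  60. ]
cover far top [ -7.  -26.7  80. ] [-6.9 36.2 80. ]
cover near [-53.  -26.1  80. ] [-52.9  34.9  80. ]
dial front foot [ 16.2 -64.   60. ] [16.4 59.4 60. ]
fin top [-12.7  -0.3 102. ] [-12.7   8.6 102. ] [-47.1  -0.2 102. ] [-47.1   8.  102. ]
green foot [ 23.7 -28.5  60. ] red [23.8 28.7 60. ]
y ext -140.3743246186823 130.7833439870152
y ext -140.11350949770573 130.26004810074113
x near edge -69.43505707737276
x near edge -69.60942275358566 [-160.01293259    1.88273577  200.84036687]
```

Panel, slot and dial all put the unit centre about 3 mm further −y than my first estimate. The guard sits about 7 mm open, and the fin is at unit (−30, +7) with its top at 102 mm, which matches the given size. I'll update the frame and go above the fin.

```bash
echo 'UC=UC-2.8*UY' >> h.py; python3 - <<'E'
from h import *
s=status.state();print(s['t']);plan(fromunit([-30,6.8,150]),0)
E
```

```text
1.6
rot [0.0019 0.5008 0.0025] shift cm [-8.964  0.168 10.702]
```

```bash
python3 -m inch '[[0,0.501,0,-9,0.2,10.7,0.5],[0,0.501,0,-9,0.2,10.7,0.5],[0,0.501,0,-9,0.2,10.7,0.5],[0,0.501,0,-9,0.2,10.7,0.5],[0,0.501,0,-9,0.2,10.7,0.5],[0,0.501,0,-9,0.2,10.7,0.5],[0,0.501,0,-9,0.2,10.7,0.5],[0,0.501,0,-9,0.2,10.7,0.5]]'
python3 - <<'E'
from h import *
plan(fromunit([-30,6.8,99]),0)
im=grab('wrist','w2')
b=blobs(im,(150,360,100,340))
for st,c in b['blue']: print(st,c,tounit(onz(im,*c,98)).round(1))
s=status.state();print(s['t'],tounit(s['eef_pos']),s['wrist_force'])
E
```

```text
t: 2.4
eef_pos: [507.7, 60.6, 151.4]
ee_rot: [-0.072, 0.997, 0.0, 0.001]
wrist_force: [-0.0, 0.3, -0.2]
width: 43.0
grasp_force: 0.0
rot [0.0005 0.0019 0.0041] shift cm [ 0.038 -0.075  5.242]
[247, 173, 14, 49, 631] [253.79, 196.85] [-30.3   5.1  98. ]
2.45 [-29.63663565   6.84256901 153.02160898] [ 0.41642    -0.58896854  0.49821787]
```

View pics/w2.png

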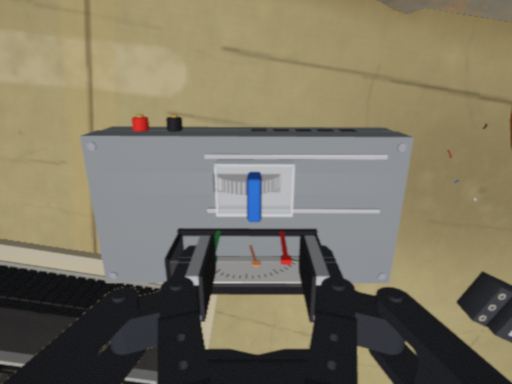

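The fin at (254,197) is between the open fingers (213–305), at y ≈ 5. I'll descend and pinch.

```bash
python3 -m inch '[[0,0,0,0,-0.15,2,0.5],[0,0,0,0,-0.15,4,0.5],[0,0,0,0,-0.15,5.2,0.5],[0,0,0,0,-0.15,5.2,0.5],[0,0,0,0,-0.15,5.2,1],[0,0,0,0,-0.15,5.2,1],[0,0,0,0,-0.15,5.2,1],[0,0,0,0,-0.15,5.2,1],[0,0,0,0,-0.15,5.2,1],[0,0,0,0,-0.15,5.2,1]]' 20
```

```text
t: 3.45
eef_pos: [508.5, 56.7, 98.0]
ee_rot: [-0.07, 0.998, 0.0, -0.0]
wrist_force: [0.1, 0.3, -0.2]
width: -0.0
grasp_force: 0.0
```

```bash
python3 - <<'E'
from h import *
im=grab('wrist','w3');grab('side','s3')
s=status.state();print(s['t'],tounit(s['eef_pos']),s['wrist_force'],s['width'],s['grasp_force'])
b=blobs(im,(150,360,100,340))
for st,c in b['blue']: print(st,c,tounit(onz(im,*c,98)).round(1),tounit(dep(im,*c)).round(1))
E
```

```text
3.55 [-29.6242053    3.53487507  97.92181838] [ 0.35386417 -0.10728854  0.67400615] -0.05125550591208977 0.0
[252, 197, 17, 38, 610] [259.91, 215.59] [-39.3   5.   98. ] [-40.7   5.  101.1]
```

View pics/w3.png

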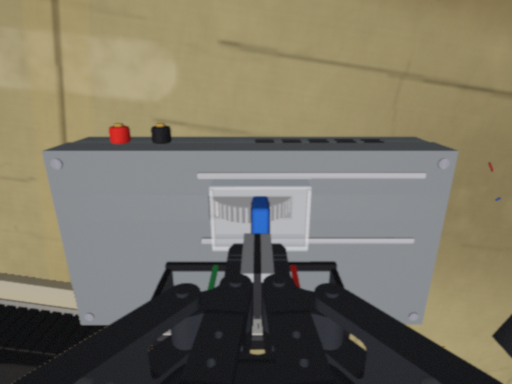

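```bash
python3 - <<'E'
from h import *
im=grab('wrist');K=im['K'];T=im['cam_to_world']
def proj(p):
    c=T[:3,:3].T@(fromunit(p)-T[:3,3]); return (K[0,2]+K[0,0]*c[0]/-c[2],K[1,2]-K[1,1]*c[1]/-c[2])
s=status.state();e=tounit(s['eef_pos'])
for p in ([e[0]-11,e[1],e[2]-14],[e[0]+11,e[1],e[2]-14],[e[0],e[1],e[2]],[-47,5,102],[-13,5,102],[-47,5,80]): print(np.round(p,1),np.round(proj(p),1))
for v in range(200,300,6): print(v,tounit(dep(im,259,v)).round(1),tounit(dep(im,266,v)).round(1),im['color'][v,259],im['color'][v,266])
E
```

```text
[-40.6   3.5  83.9] [257.1 204.1]
[-18.6   3.5  83.9] [257.2 236.8]
[-29.6   3.5  97.9] [257.2 231.3]
[-47   5 102] [259.9 205.9]
[-13   5 102] [259.8 260.6]
[-47   5  80] [259.6 192. ]
200 [-112.1    3.4  258.8] [-44.6   8.7  87.2] [ 18  50 107] [22 49 99]
206 [-44.7   4.5  96.6] [-45.    8.4  97.3] [ 19  53 111] [ 24  51 106]
212 [-43.2   4.5 101.6] [-43.    8.3 101.1] [ 44 107 198] [ 43 102 191]
218 [-40.3   4.5 103. ] [-39.6   8.4 101.6] [ 48 110 201] [ 43 104 193]
224 [-36.3   4.5 102.2] [-36.5   8.4 102.5] [ 46 110 201] [ 45 104 192]
230 [-32.5   4.5 102. ] [-32.3   8.4 101.6] [ 46 109 201] [ 42 101 190]
236 [-39.9   4.4 122.8] [-39.8   7.8 122.7] [37 37 39] [95 96 99]
242 [-39.9   4.3 128.8] [-39.7   7.6 128.4] [31 32 34] [ 96  98 100]
248 [-40.4   4.3 135.2] [-38.8   7.5 132.4] [32 29 33] [ 97  98 100]
254 [-39.9   4.3 139.3] [-39.6   7.3 139. ] [27 27 29] [96 97 99]
260 [-39.6   4.2 143.7] [-40.5   7.2 145. ] [26 25 27] [ 97  98 101]
266 [-40.    4.2 148.7] [-39.4   7.1 147.9] [22 23 25] [ 96  98 100]
272 [-39.8   4.2 152.7] [-39.2   7.  151.8] [27 27 29] [105 107 110]
278 [-38.1   4.2 154.1] [-41.5   6.8 158.9] [57 58 60] [52 53 57]
284 [-34.5   4.2 153. ] [-40.6   6.7 161.3] [55 54 57] [27 29 32]
290 [-32.7   4.2 154.5] [-41.5   6.6 166. ] [55 53 56] [25 26 28]
296 [-29.7   4.2 154.3] [-40.4   6.5 167.9] [55 53 56] [25 25 26]
```

```bash
python3 - <<'E'
from h import *
a=grab('side');b=grab('scene')
def proj(im,p):
    K=im['K'];T=im['cam_to_world'];c=T[:3,:3].T@(fromunit(p)-T[:3,3]); return np.round((K[0,2]+K[0,0]*c[0]/-c[2],K[1,2]-K[1,1]*c[1]/-c[2]),1)
o=[]
for im in(a,b):
    e=[-29.6,3.5,97.9]; 
    print([proj(im,p) for p in ([-29.6,3.5,84],e,[-29.6,3.5,120],[-30,5,102])])
    u,v=proj(im,[-29.6,3.5,100]).astype(int); c=im['color'][v-25:v+25,u-28:u+28]; print(u-28,v-25)
    o.append(cv2.resize(cv2.cvtColor(c,cv2.COLOR_RGB2BGR),None,fx=7,fy=10,interpolation=cv2.INTER_CUBIC))
cv2.imwrite('pics/s4.png',np.hstack(o))
E
```

```text
[array([269. , 197.1]), array([269.1, 194.1]), array([269.2, 189.2]), array([269.3, 193.5])]
241 168
[array([232.9, 194.1]), array([232.7, 190.7]), array([232.3, 185.2]), array([232.1, 189.6])]
204 165
```

View pics/s4.png

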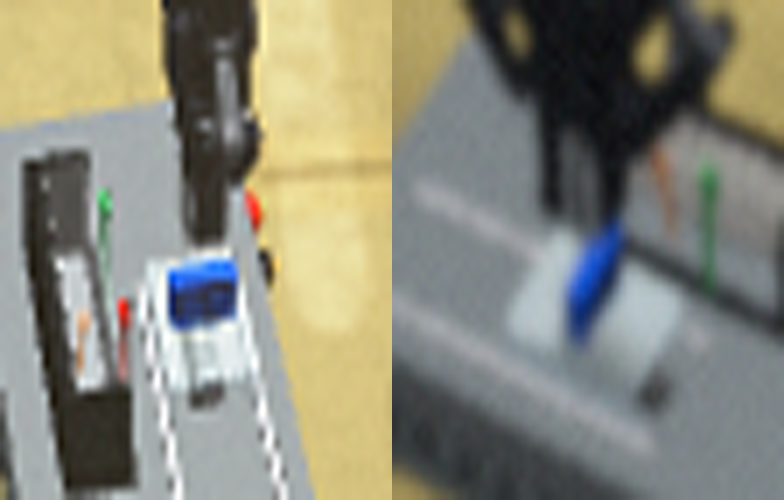

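In both views the shut fingertips are still above the fin, so nothing has been pinched. The tips end higher than the TCP reading implies. I'll feel down onto the fin's top (z = 102) to get the true tip offset.

```bash
python3 -m inch '[[0,0,0,0,0.15,0.1,1],[0,0,0,0,0.15,0.2,1],[0,0,0,0,0.15,0.3,1],[0,0,0,0,0.15,0.4,1]]'; python3 -m inch '[[0,0,0,0,0,0.1,1],[0,0,0,0,0,0.2,1],[0,0,0,0,0,0.3,1],[0,0,0,0,0,0.4,1]]'
```

```text
t: 4.1
eef_pos: [508.1, 58.2, 93.9]
ee_rot: [-0.07, 0.998, 0.0, -0.0]
wrist_force: [0.6, -1.0, 0.1]
width: -0.2
grasp_force: 0.0
t: 4.5
eef_pos: [508.1, 58.2, 89.9]
ee_rot: [-0.07, 0.998, 0.0, -0.0]
wrist_force: [-0.5, 0.1, 0.5]
width: -0.1
grasp_force: 0.0
```

```bash
python3 -m inch '[[0,0,0,0,0,0.1,1],[0,0,0,0,0,0.2,1],[0,0,0,0,0,0.3,1],[0,0,0,0,0,0.4,1]]'; python3 - <<'E'
from h import *
im=grab('wrist','w5'); s=status.state();print(tounit(s['eef_pos']),s['wrist_force'])
for v in range(212,262,3): print(v,tounit(dep(im,262,v)).round(1),im['color'][v,262])
E
```

```text
t: 4.9
eef_pos: [508.1, 58.2, 86.0]
ee_rot: [-0.07, 0.998, 0.0, -0.0]
wrist_force: [0.1, -0.5, 1.0]
width: -0.1
grasp_force: 0.0
[-29.78664418   5.04648435  85.77001692] [ 0.0912338   0.87857064 -0.24340975]
212 [-45.    7.6  93.6] [ 20  51 108]
215 [-45.    7.5  97.6] [ 20  52 109]
218 [-44.4   7.5 100. ] [ 33  82 161]
221 [-43.4   7.5 101.4] [ 45 106 196]
224 [-41.4   7.5 100.7] [ 46 109 200]
227 [-40.1   7.5 101.5] [ 44 108 200]
230 [-38.7   7.5 102.1] [ 45 109 200]
233 [-36.2   7.5 100.6] [ 66  95 155]
236 [-39.8   7.4 110.6] [ 96  97 100]
239 [-39.4   7.3 113.1] [95 96 99]
242 [-39.9   7.3 116.9] [93 95 97]
245 [-39.9   7.2 119.6] [93 94 97]
248 [-39.5   7.2 121.6] [93 95 96]
251 [-40.3   7.1 125.5] [93 94 97]
254 [-40.1   7.1 127.7] [94 95 97]
257 [-39.4   7.1 129. ] [92 94 96]
260 [-40.    7.  132.3] [94 95 98]
```

Depth puts the finger bottoms at z≈108 with the TCP reading 86, so the tips are about 22 mm behind the reported TCP. Contact should come in about 6 mm.

```bash
python3 -m inch '[[0,0,0,0,0,0.1,1],[0,0,0,0,0,0.2,1],[0,0,0,0,0,0.3,1],[0,0,0,0,0,0.4,1]]';python3 -m inch '[[0,0,0,0,0,0.05,1],[0,0,0,0,0,0.1,1],[0,0,0,0,0,0.1,1]]';python3 -m inch '[[0,0,0,0,0,0.05,1],[0,0,0,0,0,0.1,1],[0,0,0,0,0,0.1,1]]'
```

```text
t: 5.35
eef_pos: [508.3, 58.2, 83.4]
ee_rot: [-0.07, 0.998, 0.0, 0.0]
wrist_force: [-3.1, -0.0, 9.5]
width: 0.1
grasp_force: 4.6
t: 5.65
eef_pos: [508.3, 58.2, 83.4]
ee_rot: [-0.07, 0.998, 0.0, 0.0]
wrist_force: [-3.4, -0.5, 10.2]
width: 0.2
grasp_force: 4.7
t: 5.95
eef_pos: [508.4, 58.2, 83.3]
ee_rot: [-0.07, 0.998, 0.0, 0.001]
wrist_force: [-5.3, 0.1, 12.8]
width: 0.3
grasp_force: 6.5
```

Contact at TCP z≈83.5, so a shut tip sits 18.5 mm above the reported TCP. I'll lift, open, go down to TCP 68 (tips ≈ 86), and pinch.

```bash
python3 -m inch '[[0,0,0,0,0,-0.5,1],[0,0,0,0,0,-1.0,0.5],[0,0,0,0,0,-1.0,0.5],[0,0,0,0,0,-1.0,0.5],[0,0,0,0,0,-0.5,0.5],[0,0,0,0,0,0.2,0.5],[0,0,0,0,0,0.8,0.5],[0,0,0,0,0,1.2,0.5],[0,0,0,0,0,1.2,0.5]]';  python3 -m inch '[[0,0,0,0,0,0,1],[0,0,0,0,0,0,1],[0,0,0,0,0,0,1],[0,0,0,0,0,0,1],[0,0,0,0,0,0,1]]' 20
```

```text
t: 6.85
eef_pos: [507.1, 58.2, 66.7]
ee_rot: [-0.07, 0.998, 0.001, -0.001]
wrist_force: [0.2, 1.8, 0.5]
width: 42.6
grasp_force: 0.0
t: 7.35
eef_pos: [508.5, 58.2, 68.5]
ee_rot: [-0.07, 0.998, 0.0, 0.0]
wrist_force: [-0.2, 0.9, 0.6]
width: 9.2
grasp_force: 23.1
```

Gripped (9.2 mm). Sliding open.

```bash
python3 -m inch '[[0,0,0,0,1,0,1],[0,0,0,0,2,0,1],[0,0,0,0,3,0,1],[0,0,0,0,4,0,1],[0,0,0,0,5,0,1],[0,0,0,0,6,0,1],[0,0,0,0,6.8,0,1],[0,0,0,0,7.3,0,1],[0,0,0,0,7.3,0,1],[0,0,0,0,7.3,0,1]]'; python3 - <<'E'
from h import *
s=status.state();print(tounit(s['eef_pos']),s['wrist_force'])
E
```

```text
t: 8.35
eef_pos: [498.1, 131.4, 68.5]
ee_rot: [-0.07, 0.998, 0.001, 0.0]
wrist_force: [-0.0, 2.0, 4.8]
width: 9.5
grasp_force: 23.6
[-29.31683593  78.94026771  68.47109851] [-0.02769261  1.95499559  4.81263156]
```

```bash
python3 -m inch '[[0,0,0,0,0.15,0,1],[0,0,0,0,0.3,0,1],[0,0,0,0,0.3,0,1]]'; python3 - <<'E'
from h import *
s=status.state();print(tounit(s['eef_pos']),s['wrist_force']@U)
E
```

```text
t: 8.65
eef_pos: [498.1, 131.4, 68.5]
ee_rot: [-0.069, 0.998, -0.002, 0.0]
wrist_force: [-1.1, -4.0, 5.2]
width: 9.4
grasp_force: 23.6
[-29.32311488  78.98120421  68.46842283] [-1.67887317 -3.77348976  5.19278078]
```

At the hard stop (fin y 79, so my frame is about 1 mm off). I'll release, lift, and back off to view the dial.

```bash
python3 -m inch '[[0,0,0,0,-0.3,0,0.6],[0,0,0,0,-0.3,0,0.6],[0,0,0,0,-0.3,0,0.6],[0,0,0,0,-0.3,-2,0.6],[0,0,0,0,-0.3,-5,0.6],[0,0,0,0,-0.3,-7,0.6]]'; python3 - <<'E'
from h import *
print(tounit(status.state()['eef_pos'])); plan(fromunit([-150,0,170]),0.5)
E
```

```text
t: 9.25
eef_pos: [497.9, 130.8, 139.1]
ee_rot: [-0.07, 0.998, 0.001, -0.0]
wrist_force: [0.7, 0.2, 0.8]
width: 34.1
grasp_force: 0.0
[-29.64971056  78.3451026  139.06830093]
rot [ 0.0014 -0.5003 -0.0008] shift cm [12.033 -7.835 -3.101]
```

```bash
python3 -m inch '[[0,0,0,3,-2,-2.5,1],[0,-0.5,0,12,-7.8,-3.1,1],[0,-0.5,0,12,-7.8,-3.1,1],[0,-0.5,0,12,-7.8,-3.1,1],[0,-0.5,0,12,-7.8,-3.1,1],[0,-0.5,0,12,-7.8,-3.1,1],[0,-0.5,0,12,-7.8,-3.1,1],[0,-0.5,0,12,-7.8,-3.1,1]]'; cat > look.py <<'E'
from h import *
import sys
s=status.state();print(s['t'],tounit(s['eef_pos']))
im=grab('wrist',sys.argv[1]); b=blobs(im,(190,330,130,300))
for k in b:
    for st,c in b[k]: print(k,st,c,'dep',tounit(dep(im,*c)).round(1))
def best(k): return max(b[k],key=lambda x:x[0][4],default=None)
g,o=best('green'),best('orange')
if g and o:
    st=o[0]; 
    # strip middle: mid column of the green rows; needle tip: biggest orange blob
    for xg,xo in((10,16),(12,18)): print('green y',onx(im,*g[1],xg).round(1),'needle',onx(im,*o[1],xo).round(1))
E
python3 look.py w6
```

```text
t: 10.05
eef_pos: [390.1, 36.4, 169.3]
ee_rot: [-0.067, 0.967, 0.017, 0.247]
wrist_force: [-0.7, 0.2, -0.2]
width: -0.3
grasp_force: 0.0
10.05 [-1.49534411e+02 -2.66650236e-02  1.69255354e+02]
blue [328, 229, 2, 22, 32] [328.69, 238.56] dep [-23.9  73.6  92.6]
green [233, 236, 4, 8, 19] [234.58, 239.16] dep [ 13.3 -26.6  69.3]
red [281, 243, 3, 4, 6] [282.5, 244.5] dep [15.6 29.2 75.1]
red0 [281, 236, 3, 9, 14] [281.71, 239.57] dep [14.2 28.6 69.3]
orange [190, 156, 6, 5, 23] [192.57, 158.17] dep [-82.2 -66.   33.7]
green y [ 10.  -26.3  71.4] needle [ 16.  -96.  -73.4]
green y [ 12.  -26.5  70.1] needle [ 18.  -96.6 -75.6]
```

View pics/w6.png

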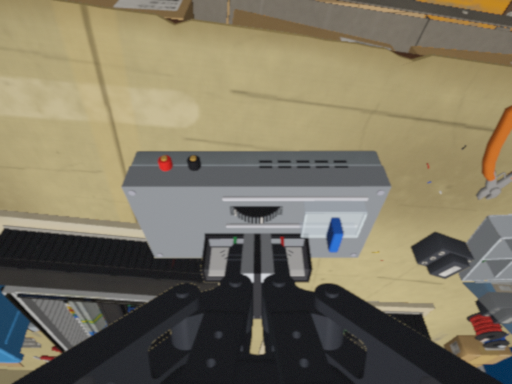

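The guard is open (fin at (335,235)) and the wheel shows at (256,213), but the shut fingers hide the needle. I'll open them and measure.

```bash
python3 -m inch '[[0,0,0,0,0,0,0],[0,0,0,0,0,0,0],[0,0,0,0,0,0,0],[0,0,0,0,0,0,0]]' >/dev/null; cat > look.py <<'E'
from h import *
import sys
s=status.state();print(s['t'],tounit(s['eef_pos']).round(1))
acc=[]
for i in range(3):
    im=grab('wrist',sys.argv[1]); b=blobs(im,(190,330,190,300))
    best=lambda k:max(b[k],key=lambda x:x[0][4])
    g,o=best('green'),best('orange')
    h=cv2.cvtColor(im['color'],cv2.COLOR_RGB2HSV)
    print('green',g,tounit(dep(im,*g[1])).round(1),'needle',o,tounit(dep(im,*o[1])).round(1))
    # tip: lowest 8 mm (image bottom) of the orange blob
    print('onx green',onx(im,*g[1],11.).round(1),'tip',onx(im,*o[1],16).round(1),onx(im,*o[1],20).round(1))
P=cloud(im);Q=tounit(P.reshape(-1,3));C=im['color'].reshape(-1,3)
k=(Q[:,0]>-37)&(Q[:,0]<-23)&(abs(Q[:,1])<30)&(Q[:,2]>61)&(Q[:,2]<80); w=Q[k]
if len(w):
    print('wheel n',len(w),'x',np.percentile(w[:,0],[2,98]),'y',np.percentile(w[:,1],[2,98]),'z max',np.percentile(w[:,2],[90,98,100]))
E
python3 look.py w7; python3 - <<'E'
import cv2; a=cv2.imread('pics/w7.png')[190:290,190:330]; cv2.imwrite('pics/w7c.png',cv2.resize(a,None,fx=5.6,fy=5.6,interpolation=cv2.INTER_CUBIC))
E
```

```text
10.5 [-149.4    0.2  169. ]
green ([229, 236, 8, 41, 129], [233.18, 259.44]) [ 15.6 -26.6  93.8] needle ([260, 254, 6, 12, 39], [262.28, 261.49]) [20.1  6.  93.9]
onx green [ 11.  -26.2  96.4] tip [16.   6.  96.2] [20.  6. 94.]
green ([230, 237, 7, 40, 129], [233.26, 259.74]) [ 14.9 -26.5  94.6] needle ([259, 245, 7, 21, 51], [261.71, 258.67]) [19.3  5.3 90.8]
onx green [ 11.  -26.2  96.8] tip [16.   5.3 92.7] [20.   5.4 90.4]
green ([230, 237, 7, 40, 127], [233.27, 259.85]) [ 14.3 -26.5  95. ] needle ([259, 245, 7, 21, 49], [261.78, 258.59]) [20.4  5.4 90.1]
onx green [ 11.  -26.3  96.9] tip [16.   5.3 92.6] [20.   5.4 90.3]
wheel n 509 x [-35.01763243 -23.7714176 ] y [-23.73404515  19.48740544] z max [71.97316445 72.84665874 73.54987696]
```

View pics/w7c.png

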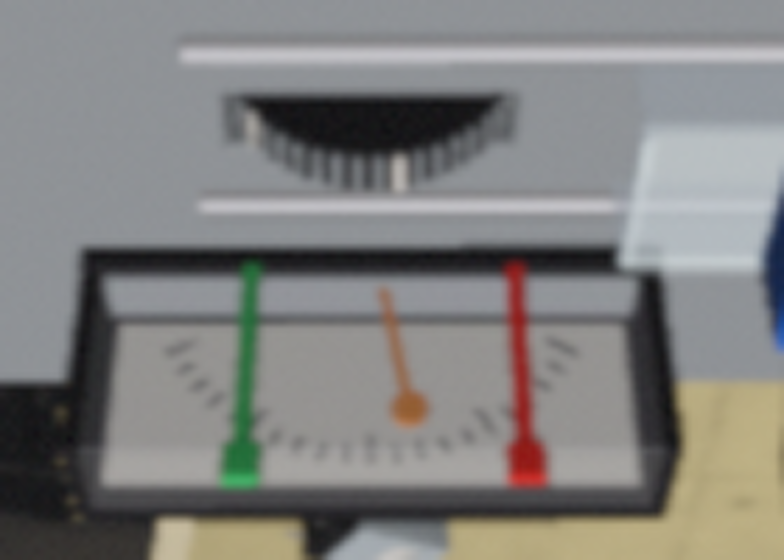

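The needle tip is at y ≈ +6 and green at −26.4, with the wheel's middle near −1.5 and its crown at z ≈ 73. So the wheel needs about −0.76 rad, or 23 mm along the rim toward −y. The shut tips are only about 12 mm wide, so I'll use short strokes with lifts between. Going above the wheel.

```bash
python3 - <<'E'
from h import *
plan(fromunit([-29.5,3.5,75]),0)
E
```

```text
rot [ 0.0009  0.4991 -0.0007] shift cm [-6.041  0.334 14.001]
```

```bash
python3 -m inch '[[0,0.15,0,-2,0.3,3,1],[0,0.3,0,-3,0.3,6,1],[0,0.4,0,-4,0.3,8,1],[0,0.499,0,-5,0.3,10,1],[0,0.499,0,-5.5,0.33,12,1],[0,0.499,0,-6.04,0.33,14,1],[0,0.499,0,-6.04,0.33,14,1],[0,0.499,0,-6.04,0.33,14,1]]'; python3 - <<'E'
from h import *
plan(fromunit([-29.5,3.5,58]),0)
E
```

```text
t: 11.45
eef_pos: [507.8, 56.5, 74.7]
ee_rot: [-0.07, 0.998, 0.001, -0.001]
wrist_force: [0.3, 0.1, 0.8]
width: 0.3
grasp_force: 0.0
rot [ 0.0011 -0.0012 -0.0005] shift cm [-0.073  0.002  1.674]
```

Down to just above the wheel (TCP 58, tip about 76.5), then 0.5 mm steps.

```bash
python3 -m inch '[[0,0,0,0,0,0.5,1],[0,0,0,0,0,1,1],[0,0,0,0,0,1.4,1],[0,0,0,0,0,1.6,1],[0,0,0,0,0,1.7,1],[0,0,0,0,0,1.7,1]]'; for i in 1; do python3 -m inch '[[0,0,0,0,0,0.05,1],[0,0,0,0,0,0.1,1],[0,0,0,0,0,0.15,1],[0,0,0,0,0,0.2,1]]';done
```

```text
t: 12.05
eef_pos: [508.3, 56.5, 58.2]
ee_rot: [-0.07, 0.998, 0.0, 0.0]
wrist_force: [-0.4, -0.5, -0.1]
width: 0.2
grasp_force: 0.0
t: 12.45
eef_pos: [508.6, 56.5, 56.1]
ee_rot: [-0.07, 0.998, 0.0, 0.0]
wrist_force: [0.1, 0.1, 1.0]
width: -0.1
grasp_force: 0.0
```

```bash
python3 -m inch '[[0,0,0,0,0,0.03,1],[0,0,0,0,0,0.06,1],[0,0,0,0,0,0.1,1]]';python3 -m inch '[[0,0,0,0,0,0.03,1],[0,0,0,0,0,0.06,1],[0,0,0,0,0,0.1,1]]'
```

```text
t: 12.75
eef_pos: [508.5, 56.6, 55.1]
ee_rot: [-0.07, 0.998, 0.0, 0.0]
wrist_force: [0.4, -0.1, -0.2]
width: -0.2
grasp_force: 0.0
t: 13.05
eef_pos: [508.5, 56.5, 54.1]
ee_rot: [-0.07, 0.998, 0.0, 0.0]
wrist_force: [0.1, 0.0, -0.0]
width: 0.1
grasp_force: 0.0
```

```bash
for i in 1 2 3; do python3 -m inch '[[0,0,0,0,0,0.03,1],[0,0,0,0,0,0.06,1],[0,0,0,0,0,0.06,1]]' | grep -E 'eef|wrist|grasp';done
```

```text
eef_pos: [508.6, 56.5, 53.7]
wrist_force: [-0.7, 0.0, 2.0]
grasp_force: 0.6
eef_pos: [508.6, 56.5, 53.3]
wrist_force: [-2.1, -0.0, 3.5]
grasp_force: 1.5
eef_pos: [508.7, 56.5, 52.8]
wrist_force: [-1.3, -0.1, 5.0]
grasp_force: 2.6
```

Contact at TCP z≈54, with force rising 2.5 N/mm. I'll press to about 7 N, then start rolling toward −y.

```bash
python3 -m inch '[[0,0,0,0,0,0.04,1],[0,0,0,0,0,0.08,1],[0,0,0,0,0,0.08,1]]' | grep -E 'eef|wrist|grasp'; python3 -m inch '[[0,0,0,0,-0.05,0,1],[0,0,0,0,-0.1,0,1],[0,0,0,0,-0.15,0,1],[0,0,0,0,-0.2,0,1],[0,0,0,0,-0.25,0,1],[0,0,0,0,-0.3,0,1]]'
```

```text
eef_pos: [508.7, 56.5, 52.4]
wrist_force: [-2.1, -1.2, 7.0]
grasp_force: 3.4
t: 14.85
eef_pos: [508.9, 55.3, 52.4]
ee_rot: [-0.07, 0.998, 0.002, 0.001]
wrist_force: [-2.0, 3.8, 7.6]
width: 0.1
grasp_force: 3.5
```

```bash
python3 -m inch '[[0,0,0,0,-0.08,0,1],[0,0,0,0,-0.16,0,1],[0,0,0,0,-0.24,0,1],[0,0,0,0,-0.32,0,1],[0,0,0,0,-0.4,0,1]]'|grep -E 'eef|wrist|rot'; python3 -m inch '[[0,0,0,0,-0.08,0,1],[0,0,0,0,-0.16,0,1],[0,0,0,0,-0.24,0,1],[0,0,0,0,-0.3,0,1],[0,0,0,0,-0.3,0,1]]'|grep -E 'eef|wrist|rot'; python3 look.py w8
```

```text
eef_pos: [509.4, 51.5, 52.4]
ee_rot: [-0.07, 0.998, 0.002, 0.001]
wrist_force: [-2.6, 3.8, 7.0]
eef_pos: [509.9, 48.4, 52.4]
ee_rot: [-0.07, 0.998, 0.002, 0.001]
wrist_force: [-2.7, 3.2, 7.1]
15.85 [-29.3  -4.9  52.4]Traceback (most recent call last):
  File "look.py", line 8, in <module>
    g,o=best('green'),best('orange')
        ~~~~^^^^^^^^^
  File "look.py", line 7, in <lambda>
    best=lambda k:max(b[k],key=lambda x:x[0][4])
                  ~~~^^^^^^^^^^^^^^^^^^^^^^^^^^^
ValueError: max() iterable argument is empty
```

The finger drove 8.2 mm at about 7 N, as planned. Lift, return, second stroke.

```bash
python3 -m inch '[[0,0,0,0,0,-0.2,1],[0,0,0,0,0,-0.6,1],[0,0,0,0,0.5,-0.6,1],[0,0,0,0,1.1,-0.6,1],[0,0,0,0,1.1,-0.5,1],[0,0,0,0,1.1,-0.4,1],[0,0,0,0,1.1,-0.3,1],[0,0,0,0,1.1,-0.24,1],[0,0,0,0,1.1,-0.18,1],[0,0,0,0,1.1,-0.12,1],[0,0,0,0,1.1,-0.06,1],[0,0,0,0,1.1,0,1]]'; python3 -m inch '[[0,0,0,0,0,0,1]]'|grep -E 'eef|wrist'
```

```text
t: 17.1
eef_pos: [508.4, 57.4, 52.5]
ee_rot: [-0.07, 0.998, 0.0, 0.001]
wrist_force: [-3.0, -0.6, 7.3]
width: 0.0
grasp_force: 3.5
eef_pos: [508.4, 57.4, 52.5]
wrist_force: [-2.1, -0.8, 6.3]
```

```bash
python3 -m inch '[[0,0,0,0,-0.05,0.02,1],[0,0,0,0,-0.1,0.02,1],[0,0,0,0,-0.16,0.02,1],[0,0,0,0,-0.24,0.02,1],[0,0,0,0,-0.32,0.02,1],[0,0,0,0,-0.4,0.02,1],[0,0,0,0,-0.48,0.02,1]]'|grep -E 'eef|wrist|rot'; python3 -m inch '[[0,0,0,0,-0.08,0,1],[0,0,0,0,-0.16,0,1],[0,0,0,0,-0.24,0,1],[0,0,0,0,-0.32,0,1],[0,0,0,0,-0.4,0,1],[0,0,0,0,-0.48,0,1],[0,0,0,0,-0.53,0,1],[0,0,0,0,-0.53,0,1]]'|grep -E 'eef|wrist|rot'
```

```text
eef_pos: [508.8, 54.4, 52.4]
ee_rot: [-0.07, 0.998, 0.002, 0.0]
wrist_force: [-3.8, 4.3, 7.5]
eef_pos: [509.8, 49.1, 52.5]
ee_rot: [-0.07, 0.998, 0.002, 0.001]
wrist_force: [-3.3, 2.7, 7.1]
```

```bash
python3 -m inch '[[0,0,0,0,0,-0.3,1],[0,0,0,0,0,-2,1],[0,0,0,2,0,-5,1],[0,-0.15,0,5,0,-8,0.5],[0,-0.3,0,9,0.3,-11,0],[0,-0.5,0,12,0.5,-11.8,0],[0,-0.5,0,12,0.5,-11.8,0],[0,-0.5,0,12,0.5,-11.8,0],[0,-0.5,0,12,0.5,-11.8,0],[0,-0.5,0,12,0.5,-11.8,0],[0,-0.5,0,12,0.5,-11.8,0]]' | grep -E '^t|eef'; python3 look.py w9
```

```text
t: 19.8
eef_pos: [391.2, 35.5, 170.3]
19.8 [-148.6   -1.1  170.3]
green ([231, 235, 7, 40, 124], [234.35, 257.8]) [ 14.1 -26.8  95. ] needle ([243, 241, 11, 22, 49], [247.55, 255.22]) [ 18.7 -12.3  89.1]
onx green [ 11.  -26.5  96.7] tip [ 16.  -12.2  90.7] [ 20.  -12.3  88.4]
green ([231, 235, 7, 40, 125], [234.28, 257.95]) [ 13.5 -26.6  95.5] needle ([243, 243, 10, 20, 48], [247.29, 255.5]) [ 20.2 -12.4  88.5]
onx green [ 11.  -26.4  96.9] tip [ 16.  -12.3  91. ] [ 20.  -12.4  88.7]
green ([231, 235, 7, 41, 127], [234.24, 258.28]) [ 13.9 -26.5  95.4] needle ([243, 243, 10, 21, 50], [247.14, 255.74]) [ 19.1 -12.4  89.2]
onx green [ 11.  -26.3  97. ] tip [ 16.  -12.3  91. ] [ 20.  -12.4  88.7]
wheel n 523 x [-35.11665746 -23.56418437] y [-23.70016442  20.50061285] z max [71.93340952 72.86125192 73.6500619 ]
```

```bash
cat > tip.py <<'E'
from h import *
import sys
G=[];N=[]
for i in range(3):
    im=grab('wrist',sys.argv[1]); r=im['color'][190:300,190:330]; big=cv2.resize(r,None,fx=8,fy=8,interpolation=cv2.INTER_CUBIC)
    h=cv2.cvtColor(cv2.GaussianBlur(big,(0,0),3),cv2.COLOR_RGB2HSV)
    def circ(lo,hi):
        m=cv2.inRange(h,lo,hi); n,l,st,ce=cv2.connectedComponentsWithStats(m); j=1+np.argmax(st[1:,4]); m=(l==j).astype(np.uint8)
        d=cv2.distanceTransform(m,cv2.DIST_L2,5); k=d>d.max()*.8; ys,xs=np.nonzero(k); return m,np.array([xs.mean(),ys.mean()])/8+190-.44,d.max()/8
    mo,o,ro=circ((6,80,110),(24,255,255)); mg,_,_=circ((50,80,40),(85,255,255))
    # green strip line, excluding the head: middle column per row, at the needle tip's row
    ys,xs=np.nonzero(mg); rows=np.unique(ys); mid=np.array([xs[ys==y].mean() for y in rows]); p=np.polyfit(rows,mid,1)
    gv=o[1]; gu=np.polyval(p,(gv+.44-190)*8)/8+190-.44
    G.append(onx(im,gu,gv,11)); N.append(onx(im,*o,20)); print('tip px',o.round(2),'r',round(ro,2),'green px at that row',round(gu,2))
g,n=np.mean(G,0),np.mean(N,0); c=-1.5
print('cam',tounit(im['cam_to_world'][:3,3]).round(1),'green',g.round(1),'tip',n.round(1),'diff',(n-g)[1].round(2))
a=lambda y:np.arcsin((y-c)/45); print('roll needed rad',(a(g[1])-a(n[1])).round(3),'rim mm',(30*(a(g[1])-a(n[1]))).round(1))
E
python3 tip.py w10
```

```text
tip px [245.47 260.23] r 3.1 green px at that row 233.98
tip px [245.37 260.46] r 3.0 green px at that row 233.89
tip px [245.36 260.7 ] r 3.02 green px at that row 233.86
cam [-298.7   -0.8  270.8] green [ 11.  -26.3  99. ] tip [ 20.  -14.1  94. ] diff 12.26
roll needed rad -0.301 rim mm -9.0
```

The tip is 12.3 mm short of green, so 9.0 mm of rim is still needed. Past strokes lost about 1.5 mm each, so the finger should travel about 10.5 mm.

```bash
python3 - <<'E'
from h import *
plan(fromunit([-29.5,4.8,75]),0)
E
python3 -m inch '[[0,0.15,0,-2,0.5,3,1],[0,0.3,0,-3,0.5,6,1],[0,0.4,0,-4,0.5,8,1],[0,0.499,0,-5,0.55,10,1],[0,0.499,0,-5.5,0.59,12,1],[0,0.499,0,-6.1,0.59,14.1,1],[0,0.499,0,-6.1,0.59,14.1,1],[0,0.499,0,-6.1,0.59,14.1,1],[0,0.499,0,-6.1,0.59,14.1,1]]'; python3 - <<'E'
from h import *
plan(fromunit([-29.5,4.8,51.5]),0)
E
```

```text
rot [ 1.100e-03  4.995e-01 -4.000e-04] shift cm [-5.985  0.541 14.024]
t: 21.0
eef_pos: [509.4, 58.4, 76.5]
ee_rot: [-0.07, 0.998, 0.0, 0.002]
wrist_force: [-0.0, 0.5, 0.8]
width: 0.2
grasp_force: 0.0
rot [ 0.0004  0.004  -0.0006] shift cm [ 0.129 -0.029  2.5  ]
```

```bash
python3 -m inch '[[0,0,0,0.05,0,0.6,1],[0,0,0,0.05,0,1.2,1],[0,0,0,0.05,-0.03,1.7,1],[0,0,0,0.05,-0.03,1.9,1],[0,0,0,0.05,-0.03,1.95,1],[0,0,0,0.05,-0.03,2.0,1],[0,0,0,0.05,-0.03,2.0,1]]'|grep -E 'eef|wrist|rot'; python3 - <<'E'
from h import *
plan(fromunit([-29.5,4.5,51.5]),0)
E
```

```text
eef_pos: [509.0, 58.1, 54.9]
ee_rot: [-0.07, 0.998, 0.0, 0.001]
wrist_force: [0.3, -0.1, -1.0]
rot [ 0.0008  0.0019 -0.0006] shift cm [ 0.076 -0.034  0.343]
```

```bash
python3 -m inch '[[0,0,0,0,0,0.06,1],[0,0,0,0,0,0.12,1],[0,0,0,0,0,0.18,1],[0,0,0,0,0,0.24,1],[0,0,0,0,0,0.28,1],[0,0,0,0,0,0.28,1]]'|grep -E 'eef|wrist|rot'
```

```text
eef_pos: [509.3, 58.1, 52.8]
ee_rot: [-0.07, 0.998, 0.0, 0.001]
wrist_force: [-1.8, 0.9, 4.7]
```

```bash
python3 -m inch '[[0,0,0,0,0,0.05,1],[0,0,0,0,0,0.09,1],[0,0,0,0,0,0.09,1]]'|grep -E 'eef|wrist|rot';python3 -m inch '[[0,0,0,0,-0.05,0,1],[0,0,0,0,-0.1,0,1],[0,0,0,0,-0.16,0,1],[0,0,0,0,-0.24,0,1],[0,0,0,0,-0.32,0,1],[0,0,0,0,-0.4,0,1],[0,0,0,0,-0.48,0,1]]'|grep -E 'eef|wrist|rot'
```

```text
eef_pos: [509.4, 58.1, 52.3]
ee_rot: [-0.07, 0.998, 0.0, 0.001]
wrist_force: [-2.2, -0.4, 7.2]
eef_pos: [509.8, 55.1, 52.3]
ee_rot: [-0.07, 0.998, 0.002, 0.001]
wrist_force: [-2.7, 3.0, 8.0]
```

```bash
python3 -m inch '[[0,0,0,0,-0.08,0,1],[0,0,0,0,-0.16,0,1],[0,0,0,0,-0.24,0,1],[0,0,0,0,-0.32,0,1],[0,0,0,0,-0.4,0,1],[0,0,0,0,-0.48,0,1],[0,0,0,0,-0.56,0,1],[0,0,0,0,-0.64,0,1],[0,0,0,0,-0.7,0,1],[0,0,0,0,-0.74,0,1],[0,0,0,0,-0.74,0,1]]'|grep -E 'eef|wrist|rot'
python3 -m inch '[[0,0,0,0,0,-0.3,1],[0,0,0,0,0,-2,1],[0,0,0,2,0,-5,1],[0,-0.15,0,5,0,-8,0.5],[0,-0.3,0,9,-0.5,-11,0],[0,-0.5,0,12,-1.5,-11.8,0],[0,-0.5,0,12,-1.8,-11.8,0],[0,-0.5,0,12,-1.8,-11.8,0],[0,-0.5,0,12,-1.8,-11.8,0],[0,-0.5,0,12,-1.8,-11.8,0],[0,-0.5,0,12,-1.8,-11.8,0]]' | grep -E '^t|eef'; python3 tip.py w11; python3 - <<'E'
import cv2; a=cv2.imread('pics/w11.png')[190:290,190:330]; cv2.imwrite('pics/w11c.png',cv2.resize(a,None,fx=5.6,fy=5.6,interpolation=cv2.INTER_CUBIC))
E
```

```text
eef_pos: [510.8, 47.7, 52.2]
ee_rot: [-0.07, 0.998, 0.002, 0.001]
wrist_force: [-2.0, 3.5, 6.5]
t: 25.5
eef_pos: [394.9, 11.4, 169.2]
tip px [262.41 247.48] r 1.05 green px at that row 256.16
tip px [261.7  248.21] r 1.05 green px at that row 255.89
tip px [261.51 248.4 ] r 1.07 green px at that row 255.77
cam [-297.9  -25.5  270.3] green [ 11.  -26.7  83.1] tip [ 20.  -19.8  77.7] diff 6.87
roll needed rad -0.175 rim mm -5.2
```

View pics/w11c.png

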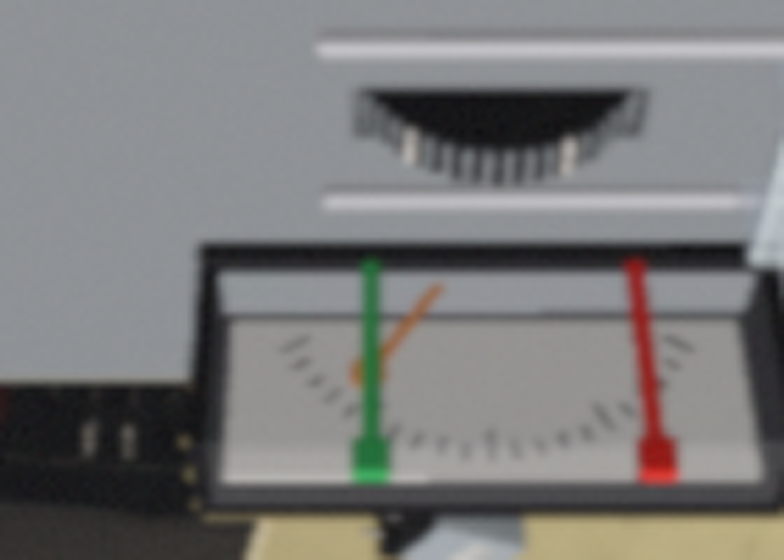

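The tip disc spans about 350–386 behind the green strip at 371, seen square-on (camera y −25.5 vs green −26.5). The offset is under 1 mm. Now to shut the guard, starting above the fin.

```bash
python3 - <<'E'
from h import *
plan(fromunit([-29.5,78.5,139]),0)
E
```

```text
rot [2.000e-03 4.992e-01 1.000e-04] shift cm [-9.003 10.356  8.339]
```

```bash
python3 -m inch '[[0,0.1,0,-2,3,1,0.5],[0,0.25,0,-4,6,3,0.5],[0,0.4,0,-7,9,6,0.5],[0,0.499,0,-9,10.36,8.3,0.5],[0,0.499,0,-9,10.36,8.3,0.5],[0,0.499,0,-9,10.36,8.3,0.5],[0,0.499,0,-9,10.36,8.3,0.5],[0,0.499,0,-9,10.36,8.3,0.5]]'; python3 - <<'E'
from h import *
plan(fromunit([-29.5,78.5,68]),0)
im=grab('wrist')
for st,c in blobs(im,(150,360,100,340))['blue']: print(st,c,tounit(onz(im,*c,100)).round(1))
E
```

```text
t: 26.45
eef_pos: [497.5, 130.7, 139.7]
ee_rot: [-0.07, 0.998, 0.0, 0.001]
wrist_force: [-0.3, -0.2, -0.0]
width: 42.5
grasp_force: 0.0
rot [ 0.0006  0.0027 -0.    ] shift cm [-0.038  0.009  7.175]
[251, 178, 14, 51, 688] [257.57, 203.26] [-31.1  78.7 100. ]
```

```bash
python3 -m inch '[[0,0,0,0,0,2,0.5],[0,0,0,0,0,4.5,0.5],[0,0,0,0,0,6.2,0.5],[0,0,0,0,0,7.1,0.5],[0,0,0,0,0,7.1,0.5],[0,0,0,0,0,7.1,1],[0,0,0,0,0,7.1,1],[0,0,0,0,0,7.1,1],[0,0,0,0,0,7.1,1],[0,0,0,0,0,7.1,1]]' 20; python3 - <<'E'
from h import *
print(tounit(status.state()['eef_pos']))
E
```

```text
t: 27.5
eef_pos: [498.8, 130.8, 70.6]
ee_rot: [-0.07, 0.998, 0.001, 0.003]
wrist_force: [-1.3, -0.4, 6.2]
width: 9.5
grasp_force: 22.9
[-28.80161637  78.22265325  70.64575869]
```

```bash
python3 -m inch '[[0,0,0,0,-1,0,1],[0,0,0,0,-2,0,1],[0,0,0,0,-3,0,1],[0,0,0,0,-4,0,1],[0,0,0,0,-5,0,1],[0,0,0,0,-6,0,1],[0,0,0,0,-6.8,0,1],[0,0,0,0,-7.4,0,1],[0,0,0,0,-7.8,0,1],[0,0,0,0,-7.9,0,1],[0,0,0,0,-7.9,0,1]]' | grep -E 'eef|wrist|width'; python3 -m inch '[[0,0,0,0,-0.1,0,1],[0,0,0,0,-0.2,0,1],[0,0,0,0,-0.3,0,1],[0,0,0,0,-0.3,0,1]]' | grep -E 'eef|wrist|width'; python3 - <<'E'
from h import *
print(tounit(status.state()['eef_pos']))
E
```

```text
eef_pos: [509.7, 52.5, 70.6]
wrist_force: [-1.9, 1.1, 7.6]
width: 9.3
eef_pos: [509.8, 52.2, 70.7]
wrist_force: [-2.1, 6.0, 7.2]
width: 9.5
[-28.81383263  -1.14402868  70.65491996]
```

At the shut stop (6 N, 80 mm of travel). Releasing, lifting and checking.

```bash
python3 -m inch '[[0,0,0,0,0.15,0,0.6],[0,0,0,0,0.2,0,0.6],[0,0,0,0,0.2,0,0.6],[0,0,0,0,0.2,0,0.6],[0,0,0,0,0.2,-2,0.6],[0,0,0,0,0.2,-5,0.6],[0,0,0,0,0.2,-8,0.6],[0,-0.1,0,4,-1,-9,0],[0,-0.3,0,8,-2,-10,0],[0,-0.5,0,12,-2.5,-10,0],[0,-0.5,0,12,-2.5,-10,0],[0,-0.5,0,12,-2.5,-10,0]]'; python3 -m inch '[[0,0,0,0,0,0,0],[0,0,0,0,0,0,0],[0,0,0,0,0,0,0]]' >/dev/null; python3 look.py w12; python3 - <<'E'
import cv2; from h import *
im=grab('wrist')
a=cv2.imread('pics/w12.png')[190:290,190:330]; cv2.imwrite('pics/w12c.png',cv2.resize(a,None,fx=5.6,fy=5.6,interpolation=cv2.INTER_CUBIC))
for st,c in blobs(im,(190,330,180,300))['blue']: print('fin',st,c,tounit(onz(im,*c,98)).round(1))
E
```

```text
t: 30.2
eef_pos: [393.0, 7.5, 168.9]
ee_rot: [-0.067, 0.966, 0.017, 0.251]
wrist_force: [-0.5, 0.8, 0.3]
width: 85.5
grasp_force: 0.0
30.5 [-149.1  -29.3  169.8]
green ([257, 237, 6, 39, 109], [259.51, 260.23]) [ 14.9 -26.8  97.1] needle ([262, 241, 9, 12, 21], [265.86, 246.71]) [ 20.4 -19.2  76.5]
onx green [ 11.  -26.8  99.3] tip [ 16.  -19.4  79.2] [ 20.  -19.2  76.8]
green ([257, 237, 6, 39, 111], [259.46, 260.57]) [ 13.7 -26.6  98. ] needle ([262, 241, 9, 12, 20], [265.8, 246.6]) [ 20.8 -19.   76. ]
onx green [ 11.  -26.6  99.5] tip [ 16.  -19.2  78.8] [ 20.  -19.   76.4]
green ([257, 238, 6, 38, 112], [259.34, 260.06]) [ 14.4 -26.5  96.5] needle ([262, 242, 8, 11, 18], [265.61, 247.11]) [ 17.9 -19.1  77.9]
onx green [ 11.  -26.5  98.4] tip [ 16.  -19.1  79. ] [ 20.  -19.   76.6]
wheel n 288 x [-36.66439937 -23.22334814] y [-29.0707504   27.90147426] z max [79.89526724 79.97761576 79.99810569]
fin [279, 218, 11, 34, 315] [284.14, 234.9] [-38.7  -2.2  98. ]
```

View pics/w12c.png

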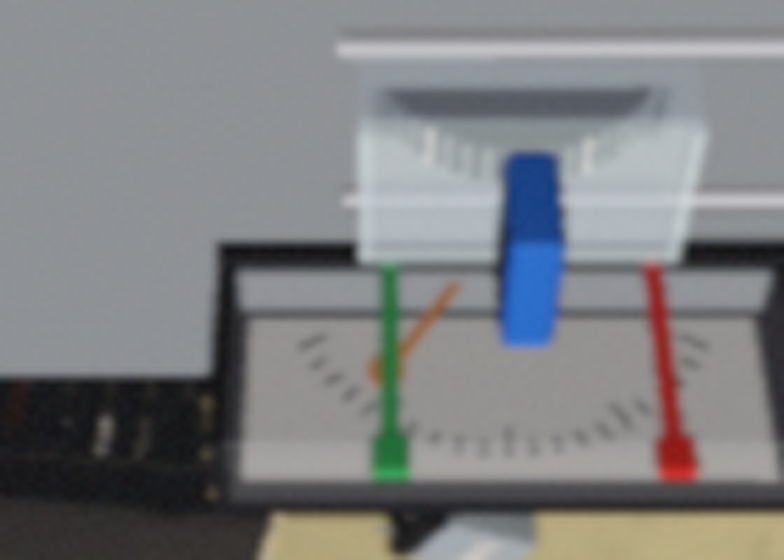

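The guard is shut (cover at 358–705 over the slot, fin y ≈ −2). The needle tip is still behind the green strip (tip about 384, strip 390, roughly 1 mm off). The arm is clear, so I'm handing in.

```bash
python3 -c "
from cell import hand_in; print(hand_in())"
```

```text
the job is handed in; nothing more can be done
None
```

I handed the job in at about 31 s: the guard was slid fully open, the wheel rolled in three strokes at about 7–8 N, and the guard pushed back to its shut stop, with the needle tip about 1 mm from the green marker's middle in the last picture (no verdict was returned).

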